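# Hold the tilt gauge on its mark

## Robot

A 6-joint arm with a two-finger parallel gripper is mounted at the origin on the work surface. World frame = base frame: x ahead of the robot, y to its left, z up, the work surface at z = 0. Lengths are in mm, angles in rad, forces in N, time in s.
With the tool pointing down it reaches from about 275 to 1000 mm from the base axis. Payload 8.4 kg.
Tool frame: the origin (TCP) lies midway between the tips of the shut fingers; the grasp point (between the pads) lies 19 mm behind it; z points along the fingers, y is the line along which they close (so a half turn about z gives the same grasp; the last joint's range is limited). The gripper opens to 85 mm and grips with 20 to 120 N. Pads are 22 mm wide; open, the fingers measure 114 mm over their backs; the gripper's body (76 mm by 85 mm) begins 54 mm behind the grasp point. The pads swing forward as they close: fully open they stand 13 mm farther back than shut.
Start: joints at [1.132, 0.353, 1.633, -0, 1.155, -0.002], TCP at [264.4, 566.322, 231.281] pointing down, gripper open.
Joint ranges: [-2.63, 2.63], [-0.92, 2.1], [0.06, 2.66], [-1.3, 4.44], [0, 2.69], [-3.02, 3.02]. Speed limits (rad/s): [2.22, 2.22, 2.79, 3.14, 3.14, 3.14].

## Interface

Orientations are given as [roll, pitch, yaw] about the fixed x, y, z axes, in that order (R = Rz(yaw) Ry(pitch) Rx(roll)).
In Python, from rig import r gives the robot as it stands.
- The arm moves only by the shell command python3 -m inch 'ROWS' [OPENING] [FORCE]. ROWS is JSON, a list that holds one entry, the list of rows, each a list of 6 numbers: the shift along the tool's x, y, z scaled (see below), then the turn, a rotation vector about the tool's x, y, z scaled (see below). In form: [[[tx, ty, tz, wx, wy, wz], ...]]. A call has 1 to 8 rows; each row is the pose to reach, as a shift and turn from the pose commanded when the call began, along the tool's axes at that moment, turning the shorter way round; what a row does not reach only later rows make up. The controller multiplies each number of a shift by 20 cm and each number of a turn by pi rad. A row lasts 1/12 s, in which the tool goes at most 41.7 mm and 7.16 degrees, less where a joint would pass 70% of its speed; a pose out of reach is approached as far as the arm can. A call with a number of a shift or a turn outside -1 to 1 is refused whole. A call with a gripper value outside its range is refused whole. OPENING is the gripper's target within -1 to 1 (fully open at 1, half-way at 0, shut at -1), set as the call begins (- or left out, the last holds). The fingers move at their own pace and stop on an object; FORCE is the grip in N (left out, the last holds). Time passes only in rows, so rows that repeat a pose let the fingers close. It gives the time, the measured TCP pose, the force, the opening and the grip force at its end, in the units of the state.
- r.sense(): the state, without advancing time (a new reading comes with each control period).
- r.grab_frame(name): name is "side" or "top"; returns the picture (420x560x3 uint8, red, green, blue); there is no depth.
- r.camera_info(name): a dict with "K" (3x3 intrinsics, pixels), "distortion" ([k1, k2, p1, p2, k3] as OpenCV has them; the pictures are not rectified), "rvec" (rotation vector, rad) and "tvec" (3), from world to camera coordinates, as OpenCV has them. Camera axes: x right, y down, z forward; pixel columns grow to the right and rows downward; lengths in mm; the calibration is good to about 2 mm. A picture is of the moment at which its call begins. camera_info takes no time and is no camera call.
- r.sign_off(): hands the job in; it is judged then, once.
The state is a dict: "clock": time; "qpos": joint angles; "qvel": joint speeds; "joint_efforts": joint torques, N m; "eef_pos": TCP position; "tcp_rot": TCP orientation; "contact_force": force on the tool from outside, world axes, zero at the start; "wrist_torque": the same for the moment, N m; "opening": opening from 0.0 (shut) to 1.0 (fully open); "grasp_force": force on a finger pad.
Only numpy, scipy, OpenCV 4.12 (cv2) and the standard library are available. Lean on these libraries where they do the work, as an engineer would, in place of code of your own. Each camera call takes 0.05 s, during which the arm holds its last target. There are 200 camera calls.

## Task

Pick up the orange angle gauge by its handle and stand the middle of its metal foot on the two-humped brass spring stud, with the foot running along the same line as the two humps. Rock it sideways on the stud until the swinging red pointer hangs still right over the middle of the blue mark, and finish still holding it there, pressing lightly so that the stud springs down a little but is not pushed right down. Leave the multimeter, the blue module and the solder spool where they are.

Things in the scene. Friction and masses are not known exactly. Their poses are not given: they have to be found in the camera images.
- gauge: Standing angle gauge, about 0.3 kg: aluminium foot 140 (y) x 34 (x) x 12 mm (z), orange case 140 x 28 mm up to height 140, on it a black handle 44 (y) x 18 (x) mm, height 140 to 190, pinched across x. Origin: centre of the foot's underside, z up. +x: side of the white dial with pointer and mark behind a clear pane (-x: red circuit board). It rocks about its x axis.
- pointer (a joint): Red pendulum pointer, pivot 125 mm above the foot's underside, 89 mm long; settles within about 1 s. rad relative to the case: 0 = straight to the foot, positive = tip towards the gauge's -y. Settled, it equals the gauge's roll about its own +x axis (right-hand rule): positive when the handle leans to the gauge's -y.
- mark (a joint): Blue mark, a stiff tab 12 mm wide on the dial's arc just below the pointer's tip; same zero, sign and pivot as the pointer, between 0.14 and 0.38 rad; it stays where it is. The pointer is on the mark when both joints read the same.
- foot (a point): Centre of the underside of the gauge's foot (the gauge's origin).
- pointer_tip (a point): Tip of the red pointer, 89 mm from its pivot.
- mark_tip (a point): Point at the middle of the blue mark that the pointer's tip has to meet, 89 mm from the pivot.
- stud_block: Heavy aluminium block fixed to the bench, 90 mm (x) x 64 mm (y) x 30 mm high, with black rubber inserts and screws; the brass stud stands at its middle. Origin: centre of its underside. The two humps lie side by side along its y axis.
- stud_top (a point): Middle of the brass stud's head, level with its higher hump, 83.5 mm above the bench when up; moves down with it. Axes as the block's. The head is 30 (x) x 42 mm (y); its humps are round ridges along x, 10 mm radius, the higher at y = -11 mm, the other at y = +11 mm and 3 mm lower.
- stud (a joint): How far the spring stud is pushed down: 0 = up, 0.012 m = right down on its stop; 1.5 N starts it and 7.5 N pushes it right down.
- multimeter: Orange multimeter lying on the bench, 85 x 170 x 46 mm, origin at the centre of its underside. To be left alone.
- blue_module: Small blue circuit module lying on the bench, 55 x 38 x 14 mm, origin at the centre of its underside. To be left alone.
- solder_spool: Yellow spool of solder standing on its flange, 54 mm diameter, 34 mm high, origin at the centre of its underside. To be left alone.
Things that resemble listed ones, but are neither listed nor needed, are in the scene too. There is more than one size of the stud_block; the one meant has the size given above.

How it is judged:
By the outcome, as a careful person would: the job done as asked, in the order asked, and still so for the second after the job is handed in, while the arm keeps its last pose, push and grip.
It also fails if it takes over 40 s, if anything falls off the work surface, if the arm or the gripper's body presses on something with over 40 N, if the wrist force passes 120 N, or if a joint passes its speed limit or range.

## Working session

There is one attempt and no reset: what is moved stays moved. The work goes in short steps, Python scripts to look and compute and a shell command to move; the robot and the scene stay as the last step left them, time stands still between calls to the robot, and variables do not carry over. Pictures are saved under pics/ and viewed, at most 10 in all, crops included, and the job is handed in when it is done.

```bash
mkdir -p pics; ls
python3 - <<'E'
from rig import r
import cv2
for n in("side","top"):
    im=r.grab_frame(n); cv2.imwrite(f"pics/{n}0.png",im[:,:,::-1]); c=r.camera_info(n)
    R=cv2.Rodrigues(c["rvec"])[0] if not isinstance(c["rvec"],list) else cv2.Rodrigues(__import__("numpy").array(c["rvec"],float))[0]
    print(n,c,(-R.T@__import__("numpy").array(c["tvec"]).ravel()).round(1))
print(r.sense())
E
```

```text
pics
side {'K': array([[389.51841433,   0.        , 282.60804508],
       [  0.        , 389.51841433, 210.07384577],
       [  0.        ,   0.        ,   1.        ]]), 'distortion': array([-0.04783438,  0.        ,  0.        ,  0.        ,  0.        ]), 'rvec': array([ 2.38513373, -0.54891087,  0.21113061]), 'tvec': array([-518.18368091,  251.01354878,  825.85205929])} [ 309.4 -534.7  794.9]
top {'K': array([[514.08380568,   0.        , 274.27316884],
       [  0.        , 514.08380568, 215.29940391],
       [  0.        ,   0.        ,   1.        ]]), 'distortion': array([-0.02973027,  0.        ,  0.        ,  0.        ,  0.        ]), 'rvec': array([ 2.16804822, -2.18306636,  0.06153318]), 'tvec': array([   7.335976  ,  585.67179421, 1398.94437762])} [ 481.   -20.7 1438.2]
{'clock': 0.1, 'qpos': array([ 1.13156135e+00,  3.53587699e-01,  1.63407311e+00,  2.51568072e-05,
        1.15520796e+00, -2.37693495e-03]), 'qvel': array([ 1.03617689e-03, -4.15328506e-03, -1.85696575e-03, -5.70359535e-05,
        6.33945410e-04, -2.12410287e-03]), 'joint_efforts': array([ 1.39631691e-03, -6.06352472e+01, -3.42824078e+01,  1.66339605e-04,
        3.81437145e-03,  4.63456456e-05]), 'eef_pos': array([264.22741594, 565.91582621, 230.62554504]), 'tcp_rot': array([-3.14031659e+00, -2.60356388e-05,  2.70472443e+00]), 'contact_force': array([ 0.06389915, -0.67922475,  0.1024672 ]), 'wrist_torque': array([-0.01840129,  0.00123738,  0.02623255]), 'grasp_force': 0.0, 'opening': 1.001316835706655}
```

View pics/side0.png

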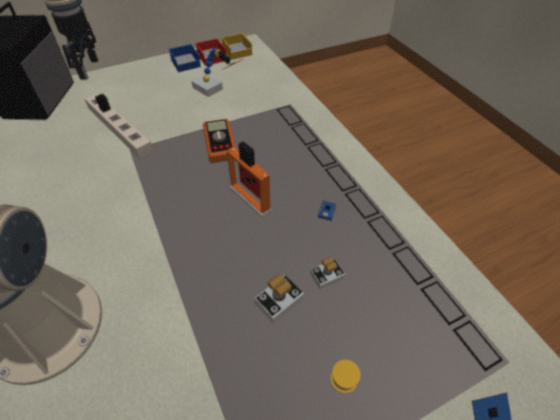

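View pics/top0.png

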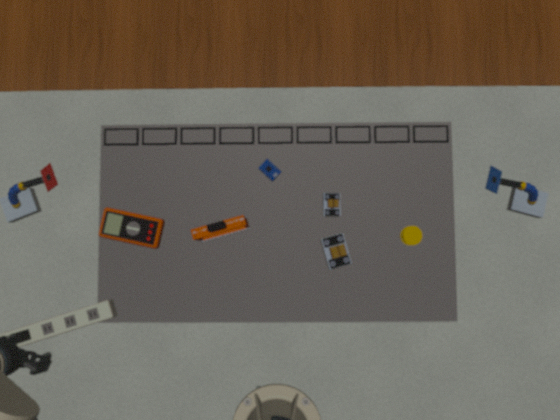

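The top view shows two stud-block candidates, a large one at (336,250) and a small one at (332,204). The large one looks about 33x25 px, roughly 90x64 mm, so it should be the one meant. The gauge is at top (220,229) and side (250,180), and the multimeter is close beside it. I'll confirm with one enlarged crop.

```bash
cat > h.py <<'E'
import numpy as np, cv2
from rig import r
def cam(n):
    c=r.camera_info(n); R=cv2.Rodrigues(np.array(c["rvec"],float))[0]; t=np.array(c["tvec"],float)
    return c["K"],c["distortion"],R,t
def ray(n,uv):
    K,d,R,t=cam(n); p=cv2.undistortPoints(np.array(uv,float).reshape(-1,1,2),K,d)[:,0]
    return -R.T@t,(np.c_[p,np.ones(len(p))]@R)
def onz(n,uv,z):
    o,d=ray(n,uv); return o+d*((z-o[2])/d[:,2])[:,None]
def proj(n,X):
    K,d,R,t=cam(n); return cv2.projectPoints(np.array(X,float).reshape(-1,1,3),cv2.Rodrigues(R)[0],t,K,d)[0][:,0]
E
python3 - <<'E'
import cv2,numpy as np
from h import *
s=cv2.imread("pics/side0.png");t=cv2.imread("pics/top0.png")
f=lambda im,x0,y0,w,h,k:cv2.resize(im[y0:y0+h,x0:x0+w],(w*k,h*k),interpolation=cv2.INTER_CUBIC)
a=np.vstack([np.hstack([f(s,210,130,80,90,5),f(s,250,245,100,75,4)[:300].copy() if 0 else cv2.resize(f(s,250,245,100,75,4),(400,450))]),
 ])
b=np.hstack([f(t,185,205,80,30,5),f(t,310,185,80,30,5)]) 
cv2.imwrite("pics/c1.png",a)
b=np.hstack([f(t,185,200,70,60,6)[:, :400],f(t,310,185,60,90,6)[:360]]) 
b=np.hstack([f(t,185,195,70,90,5),f(t,310,185,60,90,5)])
cv2.imwrite("pics/c2.png",b)
E
```

```text
(no output)
```

View pics/c1.png

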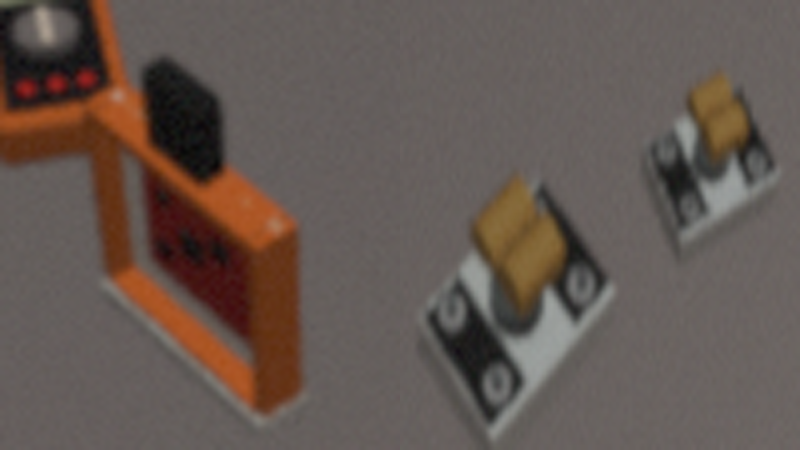

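View pics/c2.png

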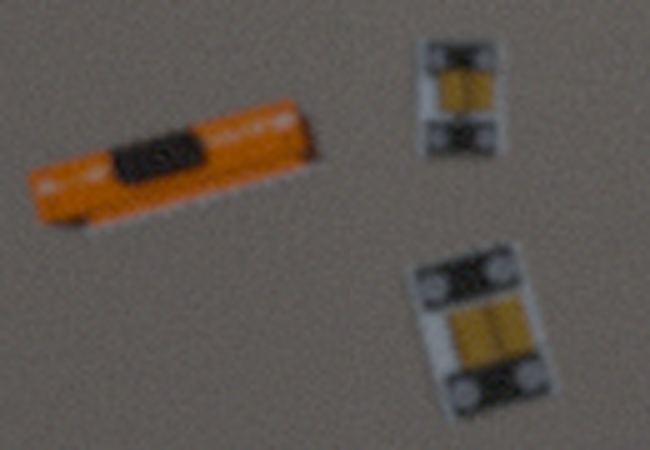

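The gauge's -x side, with the red board, faces the robot and the side camera, so the dial faces away. The two candidate blocks are at top (336,250) and (332,204). The lower-left one in the top view at (336,250) is clearly bigger, so I'll check its size against 90x64 while I measure.

Run:
```python
from h import *
t=cv2.imread("pics/top0.png");s=cv2.imread("pics/side0.png")
H=lambda im:cv2.cvtColor(im,cv2.COLOR_BGR2HSV)
def comp(m,box):
    x0,y0,x1,y1=box; k=np.zeros_like(m);k[y0:y1,x0:x1]=m[y0:y1,x0:x1]
    ys,xs=np.nonzero(k); return np.c_[xs,ys].astype(float)
def rect(P):  # world-plane min rect
    c,sz,a=cv2.minAreaRect(P[:,:2].astype(np.float32)); b=cv2.boxPoints((c,sz,a))
    e=[b[1]-b[0],b[2]-b[1]]; L=max(e,key=np.linalg.norm); return np.round(c,1),np.round(sz,1),round(float(np.degrees(np.arctan2(L[1],L[0]))),1)
h=H(t)
org=cv2.inRange(h,(3,150,90),(16,255,255)); p=comp(org,(180,205,260,250))
print("gauge case z140",rect(onz("top",p,140)))
# PCA line of the orange
for nm,im,box in(("top",t,(200,215,236,240)),("side",s,(235,138,258,170))):
    g=H(im)[:,:,2]; m=((g<45)*255).astype(np.uint8); q=comp(m,box); print(nm,"black",len(q),q.mean(0), q.min(0),q.max(0)); 
    print(" z190",onz(nm,q.mean(0),190).round(1),rect(onz(nm,q,190)))
for nm,bx in(("big",(318,228,358,274)),("small",(318,188,346,220))):
    hh=h; br=cv2.inRange(hh,(15,120,70),(30,255,255)); q=comp(br,bx); w=onz("top",q,82); print(nm,"brass",len(q),q.mean(0),w.mean(0).round(1),rect(w))
    dif=(cv2.absdiff(t,np.full_like(t,np.median(t[260:300,200:300].reshape(-1,3),axis=0))).max(2)>22).astype(np.uint8)*255
    dif=cv2.morphologyEx(dif,cv2.MORPH_OPEN,np.ones((2,2))); q=comp(dif,bx); print("  block z30",rect(onz("top",q,30)),onz("top",q.mean(0),30).round(1))
hs=H(s);br=cv2.inRange(hs,(15,120,70),(30,255,255));q=comp(br,(255,265,300,305)); print("side brass",q.mean(0),onz("side",q.mean(0),78).round(1))
np.set_printoptions(suppress=True)
```

```text
gauge case z140 (array([545.6, 142.4]), array([ 33.8, 139.6]), -74.6)
top black 103 [215.94174757 225.95145631] [208. 222.] [224. 230.]
 z190 [[548.3 142.8 190. ]] (array([548.3, 142.7]), array([15.7, 40.2]), -73.7)
side black 239 [246.35983264 153.58577406] [239. 143.] [253. 169.]
 z190 [[539.3 118.3 190. ]] (array([538.1, 113.2]), array([90.1, 30.9]), 72.8)
big brass 140 [337.79285714 251.32857143] [ 485.1 -164.1   82. ] (array([ 485.1, -164.1]), array([27.1, 35.5]), -75.2)
  block z30 (array([ 483.4, -167.8]), array([85.8, 62.3]), 15.1) [[ 482.7 -167.    30. ]]
small brass 69 [332.75362319 202.49275362] [ 614.1 -152.7   82. ] (array([ 614.1, -152.1]), array([23.8, 18.6]), 89.5)
  block z30 (array([ 610.9, -158.3]), array([43.9, 57.9]), -0.4) [[ 610.5 -156.5   30. ]]
side brass [279.80487805 285.28919861] [[ 486.5 -170.3   78. ]]
```

The big block measures 86x62 mm and so fits. The small one is only about 58x44. The gauge is at about (548,143) with yaw 15.4°, and the block is at about (485,-166) with yaw 15° (mod 180°).

```bash
cat >> h.py <<'E'
from scipy.spatial.transform import Rotation as Ro
def T(pos,rpy): return np.array(pos,float),Ro.from_euler("xyz",rpy)
def rel(cur,tgt):
    d=cur[1].inv().apply(tgt[0]-cur[0]); w=(cur[1].inv()*tgt[1]).as_rotvec()
    return np.r_[d/200,w/np.pi].round(4), "rows>=%.1f"%max(np.linalg.norm(d)/41.7,np.degrees(np.linalg.norm(w))/7.16)
def grip(yaw_g,roll=0):  # tool rotation for gauge yaw, roll
    return Ro.from_euler("z",yaw_g)*Ro.from_euler("x",roll)*Ro.from_euler("z",90,degrees=True)*Ro.from_euler("x",np.pi)
E
python3 - <<'E'
from h import *
c=T([264.4,566.322,231.281],r.sense()["tcp_rot"])
g=grip(np.radians(15.4)); print(g.as_euler("xyz"))
print(rel(c,(np.array([548,142.7,231.3]),g)))
E
```

```text
[3.14159265 0.         1.83957703]
(array([-2.1810e+00, -1.3192e+00,  1.5000e-03, -4.0000e-04,  2.0000e-04,
        2.7540e-01]), 'rows>=12.2')
```

```bash
python3 -m inch '[[[-1,-0.605,0,0,0,0],[-1,-0.605,0,0,0,0],[-1,-0.605,0,0,0,0],[-1,-0.605,0,0,0,0],[-1,-0.605,0,0,0,0],[-1,-0.605,0,0,0,0]]]' 1 &&
python3 -m inch '[[[-1,-0.605,0,0,0,0],[-1,-0.605,0,0,0,0],[-1,-0.605,0,0,0,0],[-1,-0.605,0,0,0,0],[-1,-0.605,0,0,0,0],[-1,-0.605,0,0,0,0]]]' &&
python3 -m inch '[[[-0.181,-0.109,0,0,0,0.2754],[-0.181,-0.109,0,0,0,0.2754],[-0.181,-0.109,0,0,0,0.2754],[-0.181,-0.109,0,0,0,0.2754],[-0.181,-0.109,0,0,0,0.2754],[-0.181,-0.109,0,0,0,0.2754],[-0.181,-0.109,0,0,0,0.2754],[-0.181,-0.109,0,0,0,0.2754]]]'
python3 - <<'E'
from h import *
t=r.grab_frame("top")[:,:,::-1];s=r.grab_frame("side")[:,:,::-1]
f=lambda im,x0,y0,w,h,k:cv2.resize(im[y0:y0+h,x0:x0+w],(w*k,h*k),interpolation=cv2.INTER_CUBIC)
cv2.imwrite("pics/g1.png",np.hstack([f(t,170,180,100,100,4),f(s,195,100,100,100,4)]))
st=r.sense();print(st["clock"],st["eef_pos"],st["tcp_rot"],st["contact_force"])
E
```

```text
clock: 0.6
eef_pos: [395.6, 368.8, 231.0]
tcp_rot: [-3.14, 0.0, 2.704]
contact_force: [-1.1, 0.7, -0.4]
opening: 0.997
grasp_force: 0.0
clock: 1.1
eef_pos: [526.0, 174.6, 231.2]
tcp_rot: [-3.141, 0.001, 2.703]
contact_force: [0.4, -0.4, -0.8]
opening: 1.0
grasp_force: 0.0
clock: 1.77
eef_pos: [547.8, 142.6, 230.9]
tcp_rot: [-3.141, -0.0, 1.834]
contact_force: [0.5, 0.4, -0.2]
opening: 1.0
grasp_force: 0.0
1.8667 [547.86975047 142.71017211 231.0446593 ] [-3.14109327e+00  1.50095384e-05  1.84363306e+00] [-0.13030602 -0.15349899 -0.08488786]
```

View pics/g1.png

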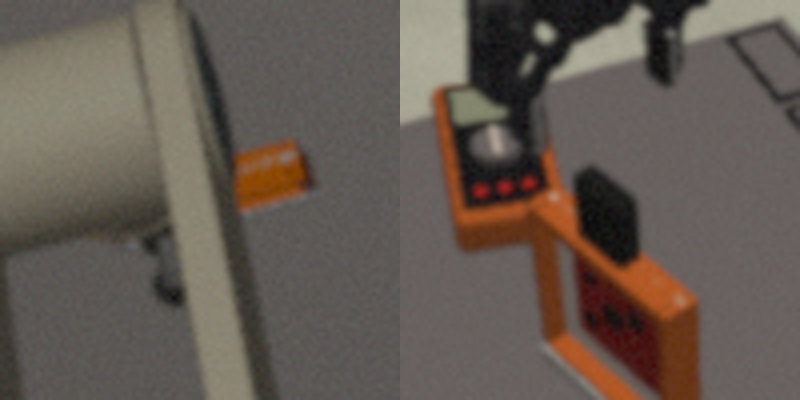

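The side view shows the open fingers straddling the handle's line, one at about crop (505,110) and the other at about (665,60). Next I descend 83 mm, close and lift.

```bash
python3 -m inch '[[[0,0,0.15,0,0,0],[0,0,0.3,0,0,0],[0,0,0.415,0,0,0],[0,0,0.415,0,0,0],[0,0,0.415,0,0,0]]]' && python3 -m inch '[[[0,0,0,0,0,0],[0,0,0,0,0,0],[0,0,0,0,0,0],[0,0,0,0,0,0],[0,0,0,0,0,0],[0,0,0,0,0,0],[0,0,0,0,0,0],[0,0,0,0,0,0]]]' -1 80 && python3 -m inch '[[[0,0,0,0,0,0],[0,0,0,0,0,0],[0,0,0,0,0,0],[0,0,0,0,0,0]]]'
```

```text
clock: 2.28
eef_pos: [547.3, 142.6, 147.6]
tcp_rot: [-3.139, -0.0, 1.842]
contact_force: [0.3, 1.2, 0.1]
opening: 1.0
grasp_force: 0.0
clock: 2.95
eef_pos: [548.4, 142.8, 149.0]
tcp_rot: [3.141, 0.0, 1.84]
contact_force: [-0.9, -0.6, 5.7]
opening: 0.2
grasp_force: 79.2
clock: 3.28
eef_pos: [548.5, 142.9, 149.1]
tcp_rot: [3.141, 0.0, 1.84]
contact_force: [-0.6, -0.9, 6.5]
opening: 0.204
grasp_force: 79.2
```

```bash
python3 -m inch '[[[0,0,-0.1,0,0,0],[0,0,-0.3,0,0,0],[0,0,-0.5,0,0,0],[0,0,-0.65,0,0,0],[0,0,-0.65,0,0,0]]]' && python3 -m inch '[[[-0.1,-0.05,0,0,0,0],[-0.3,-0.15,0,0,0,0],[-0.5,-0.25,0,0,0,0],[-0.7,-0.356,0,0,0,0],[-0.7,-0.356,0,0,0,0]]]' && python3 -m inch '[[[-0.2,-0.1,0,0,0,0.03],[-0.4,-0.2,0,0,0,0.07],[-0.55,-0.28,0,0,0,0.1],[-0.7,-0.356,0,0,0,0.14],[-0.7,-0.356,0,0,0,0.18],[-0.7,-0.356,0,0,0,0.22],[-0.7,-0.356,0,0,0,0.26],[-0.7,-0.356,0,0,0,0.3]]]' && python3 -m inch '[[[0,0,0,0,0,0.04],[0,0,0,0,0,0.08],[0,0,0,0,0,0.12],[0,0,0,0,0,0.16],[0,0,0,0,0,0.2],[0,0,0,0,0,0.24],[0,0,0,0,0,0.27],[0,0,0,0,0,0.3]]]' && python3 -m inch '[[[0,0,0,0,0,0.04],[0,0,0,0,0,0.08],[0,0,0,0,0,0.12],[0,0,0,0,0,0.125],[0,0,0,0,0,0.125],[0,0,0,0,0,0.125],[0,0,0,0,0,0.125],[0,0,0,0,0,0.125]]]' &&  python3 -m inch '[[[0,0,0,0,0,0],[0,0,0,0,0,0],[0,0,0,0,0,0],[0,0,0,0,0,0],[0,0,0,0,0,0],[0,0,0,0,0,0],[0,0,0,0,0,0],[0,0,0,0,0,0]]]'
python3 - <<'E'
from h import *
s=r.grab_frame("side")[:,:,::-1]; cv2.imwrite("pics/s2raw.png",s)
st=r.sense(); print(st["qpos"].round(2))
R=Ro.from_euler("xyz",st["tcp_rot"])*grip(0).inv()  # gauge rot
print(R.as_euler("xyz",degrees=True))
o=st["eef_pos"]-R.apply([0,0,149.1]); c=proj("side",o+R.apply([[14,0,75],[0,0,0],[0,0,190]]));print(c)
u,v=c[0].astype(int);x0,y0=max(u-60,0),max(v-60,0)
cv2.imwrite("pics/s2.png",cv2.resize(s[y0:y0+100,x0:x0+120],None,fx=6,fy=6,interpolation=cv2.INTER_CUBIC));print(x0,y0)
E
```

```text
clock: 3.7
eef_pos: [551.0, 143.5, 284.9]
tcp_rot: [3.132, 0.0, 1.84]
contact_force: [1.6, -1.1, -3.1]
opening: 0.194
grasp_force: 78.9
clock: 4.12
eef_pos: [514.3, -15.6, 277.1]
tcp_rot: [-3.138, 0.002, 1.838]
contact_force: [0.5, 0.1, -2.6]
opening: 0.2
grasp_force: 79.1
clock: 4.78
eef_pos: [484.4, -165.1, 277.1]
tcp_rot: [-3.14, 0.0, 0.893]
contact_force: [0.2, -0.3, -3.0]
opening: 0.201
grasp_force: 79.2
clock: 5.45
eef_pos: [484.6, -164.7, 277.2]
tcp_rot: [-3.141, 0.002, -0.047]
contact_force: [-0.4, 0.6, -2.3]
opening: 0.2
grasp_force: 79.2
clock: 6.12
eef_pos: [485.1, -165.0, 278.1]
tcp_rot: [-3.142, 0.0, -0.433]
contact_force: [-0.2, 0.6, -2.8]
opening: 0.199
grasp_force: 79.2
clock: 6.78
eef_pos: [485.2, -165.0, 278.3]
tcp_rot: [3.142, -0.0, -0.435]
contact_force: [0.5, 0.1, -2.9]
opening: 0.198
grasp_force: 79.2
[-0.33  0.13  1.82 -0.    1.19  1.67]
[ 2.65278248e-03 -3.02624126e-04 -1.14907985e+02]
[[278.06247234 255.32376508]
 [278.06083668 270.55686545]
 [277.79033579 208.11709482]]
218 195
```

View pics/s2.png

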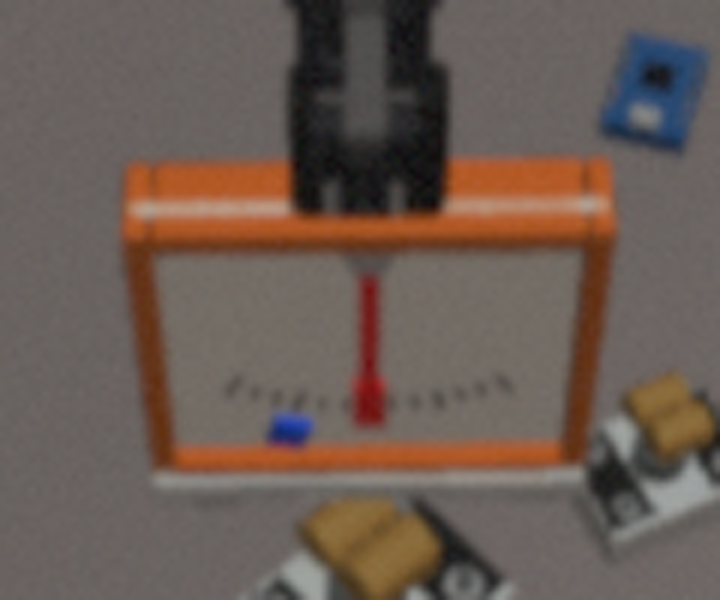

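The dial faces the side camera. The pointer hangs straight down with its tip at crop (369,425), and the blue mark is at crop (290,429), on the -y side, which makes it positive. Next I work out the mark's angle.

```bash
cat >> h.py <<'E'
def dial(nm,im,st,d=10):
    R=Ro.from_euler("xyz",st["tcp_rot"])*grip(0).inv(); o=st["eef_pos"]-R.apply([0,0,149.1])
    h=cv2.cvtColor(im,cv2.COLOR_BGR2HSV); c=proj(nm,o+R.apply([[14,0,60]]))[0].astype(int)
    roi=np.zeros(h.shape[:2],np.uint8); roi[c[1]-45:c[1]+40,c[0]-45:c[0]+45]=255
    n=R.apply([1,0,0]); out={}
    for k,m in(("mark",cv2.inRange(h,(108,170,80),(130,255,255))),("ptr",cv2.inRange(h,(0,170,60),(3,255,255))|cv2.inRange(h,(175,170,60),(180,255,255))),("case",cv2.inRange(h,(5,150,90),(18,255,255)))):
        ys,xs=np.nonzero(m&roi)
        w=np.clip(h[ys,xs,1].astype(float),0,255); px=np.c_[xs,ys]
        O,D=ray(nm,px); X=O+D*(((o+n*d-O)@n)/(D@n))[:,None]
        out[k]=(px,R.inv().apply(X-o))
    return out,R,o
E
python3 - <<'E'
from h import *
s=cv2.imread("pics/s2raw.png");st=r.sense()
for d in(8,12,15):
    o,R,_=dial("side",s,st,d)
    g=o["mark"][1];m=g.mean(0);p=o["ptr"][1]
    print(d,"mark n",len(g),m.round(1),"ext",g.min(0).round(1),g.max(0).round(1),"r",np.hypot(m[1],125-m[2]).round(1))
    low=p[p[:,2]<p[:,2].min()+15]; print("  ptr",len(p),p[:,1].mean().round(2),low[:,1].mean().round(2),p[:,2].min().round(1),p[:,2].max().round(1), "angle mark rel ptr",np.arctan2(p[:,1].mean()-m[1],125-m[2]).round(4))
    c=o["case"][1]; print("  case",c.min(0).round(1),c.max(0).round(1), c[:,1].mean().round(1))
E
```

```text
8 mark n 13 [  8.  -23.1  30.1] ext [  8.  -27.   26.5] [  8.  -19.2  33.6] r 97.7
  ptr 42 2.18 2.56 36.4 107.9 angle mark rel ptr 0.2601
  case [  8.  -67.6 -86.2] [  8.   72.1 165.2] 2.5
12 mark n 13 [ 12.  -22.9  36.4] ext [ 12.  -26.8  32.8] [ 12.  -19.   39.9] r 91.5
  ptr 42 2.12 2.5 42.7 113.5 angle mark rel ptr 0.2752
  case [ 12.  -66.9 -78.7] [ 12.   71.3 170.2] 2.5
15 mark n 13 [ 15.  -22.7  41.1] ext [ 15.  -26.6  37.6] [ 15.  -18.9  44.7] r 86.9
  ptr 42 2.08 2.46 47.4 117.6 angle mark rel ptr 0.2878
  case [ 15.  -66.4 -73.1] [ 15.   70.8 173.9] 2.4
```

```bash
cat >> h.py <<'E'
def pose(foot,yaw,roll,off=1.0):
    Rg=Ro.from_euler("z",yaw,degrees=True)*Ro.from_euler("x",roll)
    return np.array(foot)+Rg.apply([0,-off,149.1]), grip(np.radians(yaw),roll)
E
python3 - <<'E'
from h import *
st=r.sense();c=T(st["eef_pos"],st["tcp_rot"])
print(rel(c,pose([485.3,-165.5,105],-165,0.26)))
# commanded pose may differ by ~1mm
E
```

```text
(array([-0.1243, -0.1489,  0.1474, -0.0362,  0.0774,  0.2767]), 'rows>=7.3')
```

```bash
python3 -m inch '[[[-0.02,-0.02,0.02,-0.004,0.009,0.03],[-0.03,-0.04,0.04,-0.009,0.019,0.07],[-0.05,-0.06,0.06,-0.014,0.029,0.105],[-0.07,-0.08,0.08,-0.019,0.039,0.14],[-0.085,-0.1,0.1,-0.024,0.05,0.18],[-0.1,-0.12,0.12,-0.029,0.061,0.22],[-0.115,-0.14,0.14,-0.033,0.071,0.255],[-0.124,-0.149,0.147,-0.036,0.0774,0.2767]]]' && python3 -m inch '[[[0,0,0,0,0,0],[0,0,0,0,0,0],[0,0,0,0,0,0],[0,0,0,0,0,0],[0,0,0,0,0,0],[0,0,0,0,0,0],[0,0,0,0,0,0],[0,0,0,0,0,0]]]'&& python3 -m inch '[[[0,0,0,0,0,0],[0,0,0,0,0,0],[0,0,0,0,0,0],[0,0,0,0,0,0],[0,0,0,0,0,0],[0,0,0,0,0,0]]]'
python3 - <<'E'
from h import *
s=np.ascontiguousarray(r.grab_frame("side")[:,:,::-1]); cv2.imwrite("pics/s3raw.png",s); st=r.sense()
o,R,foot=dial("side",s,st,8); print("gauge eul",R.as_euler("ZYX",degrees=True)[0], R.as_euler("ZYX")[1:],foot.round(1), "F",st["contact_force"])
for k in("mark","ptr"):
    g=o[k][1];print(k,len(g),g.mean(0).round(1),g.min(0).round(1),g.max(0).round(1))
c=proj("side",foot+R.apply([[0,0,0],[14,0,60]]));print(c)
u,v=c[0].astype(int); x0,y0=u-60,v-60
cv2.imwrite("pics/s3.png",cv2.resize(s[y0:y0+100,x0:x0+120],None,fx=6,fy=6,interpolation=cv2.INTER_CUBIC));print(x0,y0)
E
```

```text
clock: 7.5
eef_pos: [474.6, -126.8, 248.4]
tcp_rot: [-3.14, -0.261, -1.316]
contact_force: [-0.1, 0.8, -2.1]
opening: 0.204
grasp_force: 79.2
clock: 8.17
eef_pos: [475.2, -127.7, 248.9]
tcp_rot: [-3.141, -0.26, -1.309]
contact_force: [-0.3, 0.1, -2.7]
opening: 0.201
grasp_force: 79.2
clock: 8.67
eef_pos: [475.2, -127.5, 248.9]
tcp_rot: [-3.141, -0.26, -1.309]
contact_force: [0.8, -0.3, -2.8]
opening: 0.204
grasp_force: 79.2Traceback (most recent call last):
  File "<stdin>", line 3, in <module>
  File "h.py", line 28, in dial
    O,D=ray(nm,px); X=O+D*(((o+n*d-O)@n)/(D@n))[:,None]
        ~~~^^^^^^^
  File "h.py", line 7, in ray
    K,d,R,t=cam(n); p=cv2.undistortPoints(np.array(uv,float).reshape(-1,1,2),K,d)[:,0]
                      ~~~~~~~~~~~~~~~~~~~^^^^^^^^^^^^^^^^^^^^^^^^^^^^^^^^^^^^^^^^
cv2.error: OpenCV(4.12.0) /io/opencv/modules/calib3d/src/undistort.dispatch.cpp:347: error: (-215:Assertion failed) CV_IS_MAT(_src) && CV_IS_MAT(_dst) && (_src->rows == 1 || _src->cols == 1) && (_dst->rows == 1 || _dst->cols == 1) && _src->cols + _src->rows - 1 == _dst->rows + _dst->cols - 1 && (CV_MAT_TYPE(_src->type) == CV_32FC2 || CV_MAT_TYPE(_src->type) == CV_64FC2) && (CV_MAT_TYPE(_dst->type) == CV_32FC2 || CV_MAT_TYPE(_dst->type) == CV_64FC2) in function 'cvUndistortPointsInternal'
```

Run:
```python
from h import *
s=cv2.imread("pics/s3raw.png"); cv2.imwrite("pics/s3.png",cv2.resize(s[190:310,215:355],None,fx=5,fy=5,interpolation=cv2.INTER_CUBIC))
```

```text
(no output)
```

View pics/s3.png

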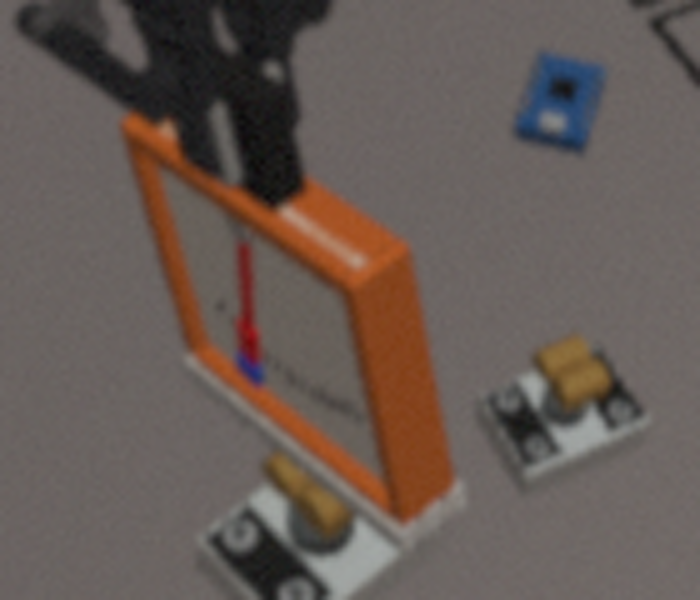

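The pointer (crop (247,345)) hangs just above the blue mark (crop (250,370)), close to its middle. Next I refine the angle and compare the stud with the foot position in this view.

```bash
sed -i 's/(108,170,80),(130,255,255)/(108,120,60),(135,255,255)/' h.py
python3 - <<'E'
from h import *
st=r.sense()
def an(fn,st,d):
    s=cv2.imread(fn);o,R,foot=dial("side",s,st,d)
    m=o["mark"][1]; k=o["mark"][0]; keep=np.hypot(m[:,1],125-m[:,2])<115; m=m[keep];p=o["ptr"][1]
    p=p[(np.abs(p[:,1])<60)&(p[:,2]>25)&(p[:,2]<120)]
    a=lambda g:np.arctan2(-(g[:,1]-dy),125-g[:,2])
    low=p[125-p[:,2]>55]
    print(fn,d,"mark",len(m),np.mean(a(m)).round(3),(np.hypot(m[:,1]-dy,125-m[:,2])).mean().round(1),"ptr",len(p),len(low),np.mean(a(p)).round(3),np.mean(a(low)).round(3),"maxr",np.hypot(p[:,1]-dy,125-p[:,2]).max().round(1))
    return R,foot
import copy
s1=dict(eef_pos=np.array([485.2,-165.0,278.3]),tcp_rot=np.array([np.pi,0,-0.435]))
for d in(6,8,10):
    for dy in (1,2.3):
        an("pics/s2raw.png",s1,d); R,foot=an("pics/s3raw.png",st,d)
print(foot,R.as_euler("ZYX"),st["eef_pos"],st["contact_force"])
np.set_printoptions(suppress=True)
# projected stud candidates & foot corners in crop coords
B=Ro.from_euler("z",15,degrees=True)
X=np.array([485.3,-165.5,0])+B.apply([[0,0,83.5],[-15,21,78],[-15,-21,78],[15,21,78],[15,-21,78],[-45,-32,30],[-45,32,30],[45,-32,30]])
print(((proj("side",X)-[215,190])*5).round(0).tolist())
print("foot -x,+x edges",((proj("side",foot+R.apply([[17,-70,0],[17,70,0],[17,70,12],[-17,70,0]]))-[215,190])*5).round(0).tolist())
E
```

```text
pics/s2raw.png 6 mark 24 0.031 100.1 ptr 42 29 -0.019 -0.016 maxr 91.9
pics/s3raw.png 6 mark 10 0.292 106.1 ptr 26 20 0.322 0.311 maxr 91.6
pics/s2raw.png 6 mark 24 0.042 100.3 ptr 42 29 0.004 0.001 maxr 91.8
pics/s3raw.png 6 mark 10 0.303 106.5 ptr 26 20 0.342 0.327 maxr 92.1
pics/s2raw.png 8 mark 24 0.036 97.3 ptr 42 28 -0.019 -0.016 maxr 88.8
pics/s3raw.png 8 mark 10 0.267 100.9 ptr 26 18 0.281 0.278 maxr 86.4
pics/s2raw.png 8 mark 24 0.047 97.5 ptr 42 28 0.005 0.001 maxr 88.7
pics/s3raw.png 8 mark 10 0.279 101.2 ptr 26 18 0.303 0.295 maxr 86.8
pics/s2raw.png 10 mark 24 0.04 94.6 ptr 42 28 -0.02 -0.016 maxr 85.6
pics/s3raw.png 10 mark 10 0.239 95.7 ptr 26 17 0.231 0.242 maxr 81.4
pics/s2raw.png 10 mark 24 0.051 94.8 ptr 42 28 0.007 0.001 maxr 85.6
pics/s3raw.png 10 mark 10 0.252 96.0 ptr 26 17 0.256 0.259 maxr 81.7
[ 485.15256101 -164.47614862  104.78034984] [-2.87966670e+00  4.33321715e-04  2.59766856e-01] [ 475.17554538 -127.50139864  248.87801472] [ 1.19677726  0.80661171 -2.31244948]
[[316.0, 462.0], [257.0, 456.0], [322.0, 524.0], [311.0, 415.0], [377.0, 481.0], [285.0, 639.0], [190.0, 534.0], [442.0, 513.0]]
foot -x,+x edges [[182.0, 373.0], [397.0, 552.0], [392.0, 532.0], [462.0, 499.0]]
```

Run:
```python
from h import *
st=r.sense(); s1=dict(eef_pos=np.array([485.2,-165.0,278.3]),tcp_rot=np.array([np.pi,0,-0.435]))
def gr(s): 
    R=Ro.from_euler("xyz",s["tcp_rot"])*grip(0).inv(); return R,s["eef_pos"]-R.apply([0,0,149.1])
from itertools import product
def poly(im,box,lo,hi):
    h=cv2.cvtColor(im,cv2.COLOR_BGR2HSV);m=cv2.inRange(h,lo,hi);k=np.zeros_like(m);x0,y0,x1,y1=box;k[y0:y1,x0:x1]=m[y0:y1,x0:x1]
    ys,xs=np.nonzero(k);p=np.c_[xs,ys]; return p.min(0),p.max(0),p.mean(0).round(1)
C=np.array(list(product((-14,14),(-70,70),(12,140))))
for fn,s,box in(("pics/s2raw.png",s1,(230,215,330,280)),("pics/s3raw.png",st,(230,205,315,300))):
    R,o=gr(s);q=proj("side",o+R.apply(C)); im=cv2.imread(fn)
    print(fn,"orange pred",q.min(0).round(1),q.max(0).round(1),"obs",poly(im,box,(4,140,70),(16,255,255)))
    # weighted mark / pointer centroid
    x0,y0=(255,235) if "s2" in fn else (255,250); w,hh=(30,40) if "s2" in fn else (25,25)
    roi=im[y0:y0+hh,x0:x0+w].astype(float); b=np.clip(roi[:,:,0]-roi[:,:,2]-25,0,None); 
    yy,xx=np.mgrid[y0:y0+hh,x0:x0+w]; mk=np.array([(xx*b).sum(),(yy*b).sum()])/b.sum()
    red=np.clip(roi[:,:,2]-2.6*roi[:,:,1]-15,0,None)
    O,D=ray("side",mk); n=R.apply([1,0,0])
    for d in(7,8,9):
        g=R.inv().apply(O+D*(((o+n*d-O)@n)/(D@n))[:,None]-o)[0]
        print("  mark px",mk.round(2),"d",d,g.round(1),"ang(dy=2.3)",np.arctan2(2.3-g[1],125-g[2]).round(3))
B=Ro.from_euler("z",15,degrees=True);t0=cv2.imread("pics/side0.png")
X=np.array([485.3,-165.5,0])+B.apply(np.array(list(product((-45,45),(-32,32),(0,30)))));q=proj("side",X)
g=t0[255:325,245:312].astype(int);bg=np.median(t0[320:340,220:250].reshape(-1,3),axis=0);m=(np.abs(g-bg).max(2)>28).astype(np.uint8)
m=cv2.morphologyEx(m,cv2.MORPH_OPEN,np.ones((2,2)));ys,xs=np.nonzero(m)
print("block pred",q.min(0),q.max(0),"obs",xs.min()+245,ys.min()+255,xs.max()+245,ys.max()+255)
H=np.array([485.3,-165.5,0])+B.apply(np.array(list(product((-15,15),(-19,19),(70,80)))));q=proj("side",H)
print("brass pred",q.min(0),q.max(0),q.mean(0),"obs",poly(t0,(255,262,300,310),(15,120,60),(30,255,255)))
```

```text
pics/s2raw.png orange pred [236.4 220.3] [319.4 273.9] obs (array([238, 221]), array([328, 272]), array([279. , 241.6]))
  mark px [266.19 265.58] d 7 [  7.  -22.8  29.9] ang(dy=2.3) 0.258
  mark px [266.19 265.58] d 8 [  8.  -22.7  31.5] ang(dy=2.3) 0.261
  mark px [266.19 265.58] d 9 [  9.  -22.7  33. ] ang(dy=2.3) 0.265
pics/s3raw.png orange pred [237.1 206.3] [305.5 295.4] obs (array([240, 212]), array([304, 293]), array([279.4, 253.7]))
  mark px [265.2  263.73] d 7 [  7.  -25.8  25.9] ang(dy=2.3) 0.276
  mark px [265.2  263.73] d 8 [  8.  -23.8  28. ] ang(dy=2.3) 0.263
  mark px [265.2  263.73] d 9 [  9.  -21.9  30.2] ang(dy=2.3) 0.25
block pred [253.01004834 273.48418019] [303.43522963 323.7884534 ] obs 258 276 303 318
brass pred [266.91128246 273.16415459] [289.7405261  295.96560119] [278.31537586 284.49837362] obs (array([269, 275]), array([291, 296]), array([279.9, 285.3]))
```

```bash
python3 -m inch '[[[-0.01,0,0.036,0,0,0],[-0.019,0,0.0715,0,0,0],[-0.019,0,0.0715,0,0,0],[-0.019,0,0.0715,0,0,0],[-0.019,0,0.0715,0,0,0],[-0.019,0,0.0715,0,0,0],[-0.019,0,0.0715,0,0,0],[-0.019,0,0.0715,0,0,0]]]'
for i in 1 2 3; do python3 -m inch '[[[-0.0026,0,0.0097,0,0,0],[-0.0026,0,0.0097,0,0,0],[-0.0026,0,0.0097,0,0,0],[-0.0026,0,0.0097,0,0,0],[-0.0026,0,0.0097,0,0,0]]]'
python3 - <<'E'
from rig import r
import numpy as np
F=[]
for i in range(4): r.grab_frame("side"); F.append(r.sense()["contact_force"])
print(np.mean(F,0).round(2))
E
done
```

```text
clock: 9.38
eef_pos: [475.3, -127.6, 234.3]
tcp_rot: [-3.141, -0.26, -1.309]
contact_force: [-0.5, -0.5, -3.4]
opening: 0.198
grasp_force: 79.2
clock: 9.8
eef_pos: [475.2, -127.5, 232.1]
tcp_rot: [-3.141, -0.26, -1.309]
contact_force: [0.5, -0.1, -3.0]
opening: 0.197
grasp_force: 79.2
[ 0.2   0.42 -2.65]
clock: 10.42
eef_pos: [475.2, -127.5, 230.1]
tcp_rot: [-3.141, -0.26, -1.309]
contact_force: [-0.3, -0.8, -2.5]
opening: 0.2
grasp_force: 79.2
[ 0.47 -0.11 -2.81]
clock: 11.03
eef_pos: [475.3, -127.5, 228.2]
tcp_rot: [-3.141, -0.26, -1.309]
contact_force: [0.3, 0.1, -0.9]
opening: 0.203
grasp_force: 79.4
[ 0.87  0.06 -1.34]
```

Contact came at foot height of about 84 mm, against 83.8 mm predicted for the lower hump, so the height is right. I'll check the horizontal alignment in a close crop.

Run:
```python
from h import *
s=np.ascontiguousarray(np.mean([r.grab_frame("side") for _ in range(4)],0).astype(np.uint8)[:,:,::-1]);cv2.imwrite("pics/s4raw.png",s)
st=r.sense();R=Ro.from_euler("xyz",st["tcp_rot"])*grip(0).inv(); o=st["eef_pos"]-R.apply([0,0,149.1]);print(o,R.as_euler("ZYX"))
x0,y0,k=230,225,8; im=cv2.resize(s[y0:y0+75,x0:x0+95],None,fx=k,fy=k,interpolation=cv2.INTER_CUBIC)
P=lambda X:((proj("side",X)-[x0,y0])*k+k/2).round().astype(int)
cv2.polylines(im,[P(o+R.apply([[17,-70,0],[17,70,0],[-17,70,0]]))],False,(0,255,255),1)
B=Ro.from_euler("z",15,degrees=True);S=np.array([485,-165,0])
cv2.polylines(im,[P(S+B.apply([[-45,32,30],[-45,-32,30],[45,-32,30]]))],False,(0,255,0),1)
cv2.polylines(im,[P(S+B.apply([[-15,21,72],[-15,-21,72],[15,-21,72]]))],False,(255,255,0),1)
cv2.imwrite("pics/s4.png",im)
```

```text
[ 485.35984853 -164.50338796   84.03662212] [-2.87973586e+00  7.50957710e-04  2.59877572e-01]
```

View pics/s4.png

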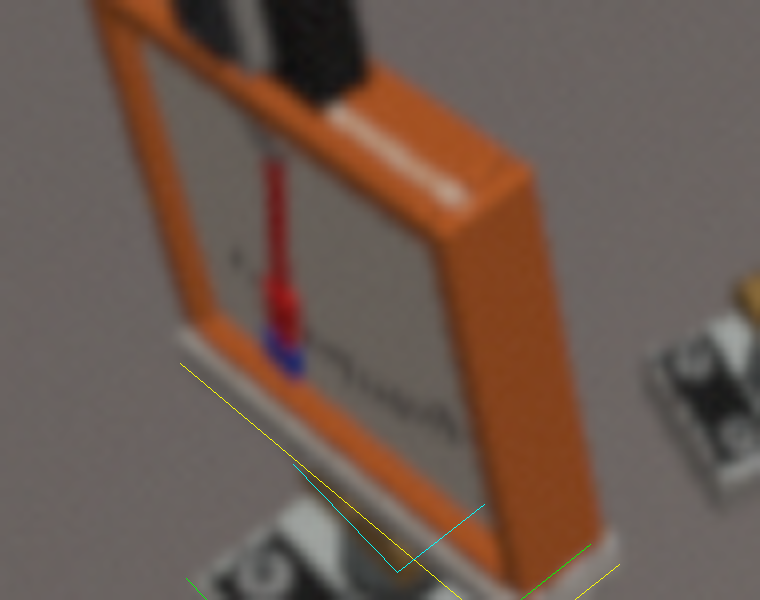

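The foot line runs along the humps. It sits about 2 mm too far towards the board side (yellow is predicted, and the actual foot is slightly up and right), which agrees with the block estimate. The pointer tip (285,330) is over the mark (285,352). I'll lift, set the foot flat on both humps with the correction, and then rock up to the mark, so the job follows the order asked.

Run:
```python
from h import *
st=r.sense();c=T(st["eef_pos"],st["tcp_rot"]);S=[484,-166.5]
p=[c]+[pose(S+[z],-165,a,0) for z,a in((95,.136),(79,.136),(79,.26))]
for a,b in zip(p,p[1:]): print(rel(a,b), b[0].round(1))
```

```text
(array([ 0.1138,  0.0086, -0.0452, -0.0002, -0.0394, -0.    ]), 'rows>=1.0') [ 478.8 -147.   242.7]
(array([-0.0108, -0.    ,  0.0793,  0.    ,  0.    ,  0.    ]), 'rows>=0.4') [ 478.8 -147.   226.7]
(array([-0.0922,  0.    ,  0.0057,  0.    ,  0.0395, -0.    ]), 'rows>=1.0') [ 474.1 -129.5  223.1]
```

```bash
python3 -m inch '[[[-0.0,0.0086,-0.05,0,0,0],[0.05,0.0086,-0.05,0,-0.02,0],[0.1138,0.0086,-0.0452,0,-0.0394,0],[0.1138,0.0086,-0.0452,0,-0.0394,0],[0.1138,0.0086,-0.0452,0,-0.0394,0],[0.1138,0.0086,-0.0452,0,-0.0394,0]]]'
python3 -m inch '[[[-0.002,0,0.02,0,0,0],[-0.005,0,0.04,0,0,0],[-0.007,0,0.055,0,0,0],[-0.0085,0,0.065,0,0,0],[-0.01,0,0.074,0,0,0],[-0.0108,0,0.0793,0,0,0],[-0.0108,0,0.0793,0,0,0],[-0.0108,0,0.0793,0,0,0]]]'
python3 -m inch '[[[0,0,0,0,0,0],[0,0,0,0,0,0],[0,0,0,0,0,0],[0,0,0,0,0,0],[0,0,0,0,0,0],[0,0,0,0,0,0],[0,0,0,0,0,0],[0,0,0,0,0,0]]]'
python3 - <<'E'
from rig import r
import numpy as np
F=[];P=[];Q=[]
for i in range(6): r.grab_frame("side"); s=r.sense();F.append(s["contact_force"]);P.append(s["eef_pos"])
print(np.mean(F,0).round(2),np.mean(P,0).round(2),s["wrist_torque"],s["tcp_rot"])
E
```

```text
clock: 11.93
eef_pos: [477.8, -146.9, 242.5]
tcp_rot: [3.141, -0.136, -1.31]
contact_force: [-0.2, 0.0, -2.8]
opening: 0.2
grasp_force: 79.2
clock: 12.6
eef_pos: [478.5, -146.8, 226.7]
tcp_rot: [-3.141, -0.136, -1.309]
contact_force: [-0.8, 2.8, 0.2]
opening: 0.199
grasp_force: 79.7
clock: 13.27
eef_pos: [478.5, -147.0, 226.6]
tcp_rot: [-3.141, -0.136, -1.309]
contact_force: [-2.2, 1.9, 2.1]
opening: 0.199
grasp_force: 79.7
[-1.83  2.34  0.66] [ 478.59 -146.98  226.62] [ 0.69745754  0.59905936 -0.03612502] [-3.14115508 -0.13600886 -1.3090249 ]
```

The foot is pressed on both humps with about 3.4 N. Now I rock it up to 0.26.

```bash
python3 -m inch '[[[-0.015,0,0.001,0,0.0065,0],[-0.031,0,0.0015,0,0.013,0],[-0.046,0,0.002,0,0.02,0],[-0.061,0,0.003,0,0.026,0],[-0.077,0,0.0045,0,0.033,0],[-0.0922,0,0.0057,0,0.0395,0],[-0.0922,0,0.0057,0,0.0395,0],[-0.0922,0,0.0057,0,0.0395,0]]]'
python3 -m inch '[[[0,0,0,0,0,0],[0,0,0,0,0,0],[0,0,0,0,0,0],[0,0,0,0,0,0],[0,0,0,0,0,0],[0,0,0,0,0,0],[0,0,0,0,0,0],[0,0,0,0,0,0]]]'
python3 - <<'E'
from h import *
I=[];F=[];P=[];Q=[]
for i in range(10): I.append(r.grab_frame("side").astype(float)); s=r.sense();F.append(s["contact_force"]);P.append(s["eef_pos"])
im=np.mean(I,0).astype(np.uint8)[:,:,::-1].copy()
print(np.mean(F,0).round(2),np.mean(P,0).round(2),s["tcp_rot"],s["clock"])
cv2.imwrite("pics/s5raw.png",im);cv2.imwrite("pics/s5.png",cv2.resize(im[225:300,230:325],None,fx=8,fy=8,interpolation=cv2.INTER_CUBIC))
o,R,foot=dial("side",im,s,8);print(foot,R.as_euler("ZYX"))
x0,y0=255,250;roi=im[y0:y0+35,x0:x0+25].astype(float);yy,xx=np.mgrid[y0:y0+35,x0:x0+25];n=R.apply([1,0,0])
for nm,w in(("mark",np.clip(roi[:,:,0]-roi[:,:,2]-20,0,None)),("ptr tip",np.clip(roi[:,:,2]-3.5*roi[:,:,1]-5,0,None))):
    px=np.array([(xx*w).sum(),(yy*w).sum()])/w.sum();O,D=ray("side",px)
    for d in(7,8,9):
        g=R.inv().apply(O+D*(((foot+n*d-O)@n)/(D@n))[:,None]-foot)[0];print(nm,px.round(2),d,g.round(1),[np.arctan2(q-g[1],125-g[2]).round(3) for q in(0,2.3)])
E
```

```text
clock: 14.23
eef_pos: [474.2, -129.3, 223.2]
tcp_rot: [-3.141, -0.26, -1.308]
contact_force: [-1.7, 0.7, 1.9]
opening: 0.196
grasp_force: 79.8
clock: 14.9
eef_pos: [474.1, -129.5, 223.1]
tcp_rot: [-3.141, -0.26, -1.309]
contact_force: [-1.3, 1.5, 1.8]
opening: 0.206
grasp_force: 79.9
[-0.83  1.73  1.5 ] [ 474.04 -129.49  223.06] [-3.14086763 -0.26014556 -1.30914912] 15.4
[ 484.05946193 -166.48715448   78.99395875] [-2.87975895e+00  7.00632075e-04  2.60145625e-01]
mark [265.57 271.6 ] 7 [  7.  -25.6  25.4] [np.float64(0.251), np.float64(0.273)]
mark [265.57 271.6 ] 8 [  8.  -23.6  27.7] [np.float64(0.238), np.float64(0.26)]
mark [265.57 271.6 ] 9 [  9.  -21.6  30. ] [np.float64(0.223), np.float64(0.246)]
ptr tip [264.57 265.5 ] 7 [  7.  -22.4  46.1] [np.float64(0.277), np.float64(0.304)]
ptr tip [264.57 265.5 ] 8 [  8.  -20.5  48.3] [np.float64(0.261), np.float64(0.289)]
ptr tip [264.57 265.5 ] 9 [  9.  -18.5  50.5] [np.float64(0.243), np.float64(0.272)]
```

View pics/s5.png

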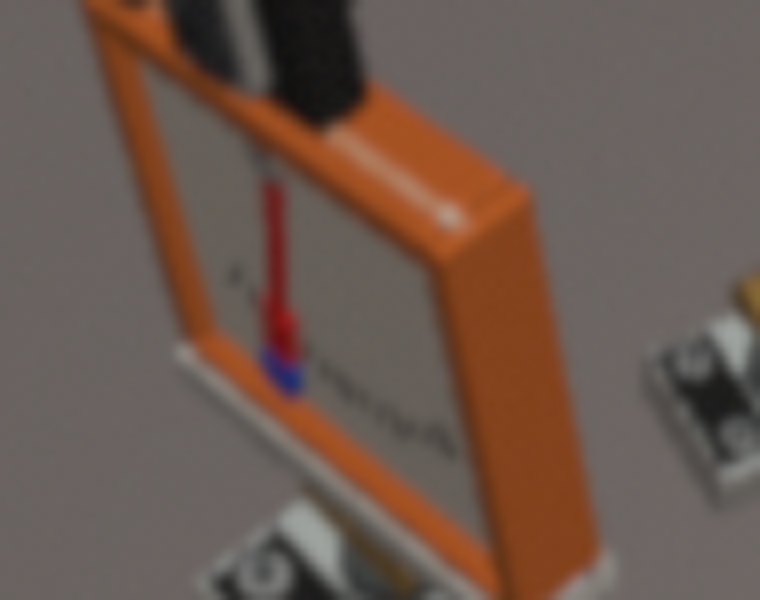

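The foot sits on the stud along the humps, and the pointer tip (283,350) lies over the blue mark (283,370). The press is about 4.2 N, mid-travel for the stud, so I'm handing in.

```bash
python3 -c "
from rig import r
print(r.sign_off())"
```

```text
the job is handed in; nothing more can be done
None
```

I handed the job in at about 15.4 s of the 40 s: the gauge is held on the larger stud block with its foot along the humps, rolled 0.26 rad to match the mark (measured at about 0.26), and pressed with about 4.2 N, roughly mid-travel for the stud; one oblique view put the pointer about 0.02 rad past the mark's middle, and I left it because the head-on view gave 0.26.

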